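Load and stir the bead dryer

ROBOT

A 6-joint arm with a two-finger parallel gripper is mounted at the origin on the work surface. World frame = base frame: x ahead of the robot, y to its left, z up, the work surface at z = 0. Lengths are in m, angles in rad, forces in N, time in s.
With the tool pointing down it reaches from about 0.35 to 0.775 m from the base axis. Payload 5.5 kg.
Tool frame: the origin (TCP) lies at the very end of the fingers, on their centre line; the grasp point (between the pads) lies env.hold_point_z behind it (env.hold_point_z is the distance from the TCP to the grasp point, in m); z points along the fingers, y is the line along which they close (so a half turn about z gives the same grasp; the last joint's range is limited). The gripper opens to 85 mm and grips with 20 to 120 N. Pads are 22 mm wide; open, the fingers measure 114 mm over their backs; the gripper's body (76 mm by 85 mm) begins 54 mm behind the grasp point. The pads swing forward as they close: fully open they stand 13 mm farther back than shut.
Start: joints at [-1.275, 0.313, 0.046, 1.304, 0, 1.431], TCP at [0.243, -0.521, 0.231] pointing down, gripper open.
Joint ranges: [-2.76, 2.76], [-0.86, 1.69], [-1.03, 1.26], [-2.2, 2.34], [-1.47, 1.5], [-3.14, 3.14]. Speed limits (rad/s): [2.57, 2.57, 3.14, 3.14, 3.14, 3.14].

INTERFACE

Orientations are given as a unit quaternion [w, x, y, z].
In Python, from workcell import env gives the robot as it stands.
- The arm moves only by the tool carry_out, never from a script. Its argument "steps" is a list of rows, each a list of 3 entries, a list of its own where there are three numbers: the turn, a rotation vector about the tool's x, y, z in degrees, then the shift along the tool's x, y, z in cm, then the closure in counts, from 0 (fully open) to 255 (shut). A call has exactly 8 rows; each row is the pose to reach, as a shift and turn from the pose commanded when the call began, along the tool's axes at that moment; what a row does not reach only later rows make up. A row lasts 1/8 s, in which the tool goes at most 62.5 mm and 10.7 degrees, less where a joint would pass 70% of its speed; a pose out of reach is approached as far as the arm can. A call with a gripper value outside its range is refused whole. The fingers move at their own pace and stop on an object; "force" is the grip in N (left out, the last holds). Time passes only in rows, so rows that repeat a pose let the fingers close, or fill a call up. It gives the time, the measured TCP pose, the force, the opening and the grip force at its end, in the units of the state.
- env.get_state(): the state, without advancing time (a new reading comes with each control period).
- env.read_camera(name): name is "side" or "top"; returns (picture, depth): 480x640x3 uint8, red, green, blue; 480x640 float32, m along the optical axis (not along the pixel's ray), 0 where there is no reading.
- env.get_calibration(name): a dict with "fx", "fy", "cx", "cy" (pixels), "D" ([k1, k2, p1, p2, k3] as OpenCV has them; the pictures are not rectified), "origin" and "orientation" of the camera in the world. Camera axes: x right, y up, looking along -z (the intrinsics and any distortion apply to the point x, -y, -z); pixel columns grow to the right and rows downward; lengths in m; the calibration is good to about 2 mm. A picture is of the moment at which its call begins. get_calibration takes no time and is no camera call.
- env.hand_in(): hands the job in; it is judged then, once.
The state is a dict: "clock": time; "joint_pos": joint angles; "qvel": joint speeds; "tau": joint torques, N m; "tcp_pos": TCP position; "orientation": TCP orientation; "wrist_force": force on the tool from outside, world axes, zero at the start; "ft_torque": the same for the moment, N m; "finger_gap": finger opening in m; "grip_force": force on a finger pad.
Only numpy, scipy, OpenCV 4.12 (cv2) and the standard library are available. Lean on these libraries where they do the work, as an engineer would, in place of code of your own. Each camera call takes 0.05 s, during which the arm holds its last target. There are 200 camera calls.

TASK

Load the bead dryer for its next run: pull the pan up by its knob, click by click, until it hangs on the top notch, put every turquoise barrel bead from the black tray into the pan, and then stir all the beads with the wooden rod, its tip down near the bottom of the pan, for about three full turns round. Stand the rod back in its block and press the red pawl tab to let the pan down again until it is fully home, with all the beads in it; leave the cap, jar and tweezers alone.

Things in the scene. Friction and masses are not known exactly. Their poses are not given: they have to be found in the camera images.
- rail (a joint): height of the dryer's sliding toothed rail with its pan, m: 0 = pan fully down, 0.072 = on the sixth (top) notch, 0.080 = end stop. Notches 12 mm apart; the sprung pawl clicks in 2 to 4 mm above each notch, then the rail settles back onto it. Weight 7 to 10 N, damper 110 N per m/s, pawl spring: 8 to 20 N to raise slowly. With the pawl held off it sinks by its own weight at 50 to 80 mm/s.
- rail_knob (a point): centre of the black upright cylindrical knob, 30 mm across, 30 mm tall, on top of the steel rail (15 x 14 mm), moving with it: 165 mm above the bench when down, 237 mm on the top notch; 30 mm of free space below the knob at its lowest. 115 mm from the pan's centre along the dryer's +y. Same axes as dryer.
- pawl (a joint): angle of the brass pawl lever, rad: 0 = sprung in under a tooth, from about 0.2 = clear of the teeth, 0.45 = end stop. It rocks to about 0.2 by itself as each tooth passes on the way up.
- pawl_tab (a point): centre of the top face of the red thumb tab (34 x 30 mm) of the pawl lever, 85 mm above the bench, 196 mm from the pan's centre along the dryer's +y, 81 mm beyond the knob; the lever's pivot is 52 mm nearer the rail. Pushed straight down it lifts the pawl's tip out of the teeth: 18 mm is sure to, the stop is at about 22 mm; 3 to 9 N. It springs back when let go.
- pan_in (a point): centre of the inner floor of the round perforated steel pan: inner radius 60 mm, walls 46 mm high above this floor. Hung from the rail by a bracket on its +y side (top 76 mm above this floor, from y = 65 to 108 mm). This floor is 32 mm above the bench when down, 104 mm on the top notch. Same axes as dryer.
- dryer: bead dryer, fixed; origin on the bench under the drum's axis, z up, y from the drum towards the rail, x away from the robot at yaw 0. Round aluminium drum, outer radius 82 mm, inner 75 mm, top 92 mm above the bench (14 mm above the rim of the lowered pan). A control box on its -x side stands out to 116 mm from the axis, 64 mm high; guide cheeks beside the rail are 120 mm high.
- rod: wooden stirring rod 190 mm long, standing upright in the wooden block: shaft 12 mm across, its top 60 mm a cork grip 18 mm across. Origin at the centre of its lower tip, z along the rod to the cork end. It may lean up to 5 degrees in its hole.
- block_hole0 (a point): centre of the mouth of the hole in the fixed wooden rod block (64 x 64 x 60 mm): mouth 60 mm above the bench, hole 16 mm across with a 3 mm chamfer, 54 mm deep.
- tray: black square bead tray, fixed, 156 x 156 mm outside, floor 3 mm thick, walls 14 mm high and 3 mm thick. Origin under its centre.
- cap: red screw cap lying on the bench, 38 mm across, 13 mm high; a bystander. Origin under its centre.
- bottle: small amber jar with black lid, 44 mm across, 85 mm high; a bystander. Origin under its centre.
- tweezers: steel tweezers lying flat, 136 mm long, 25 mm wide, 8 mm high; a bystander. Origin at its middle.
- barrel1: big turquoise barrel bead with two cream bands, 26 mm across, 20 mm tall, 26 g, at first standing on its flat end in the tray. Origin at the centre of its underside, z along the bead. Absent (None) in some starts.
- barrel2: big turquoise barrel bead with two cream bands, 26 mm across, 20 mm tall, 26 g, at first standing on its flat end in the tray. Origin at the centre of its underside, z along the bead. Absent (None) in some starts.
- barrel3: big turquoise barrel bead with two cream bands, 26 mm across, 20 mm tall, 26 g, at first standing on its flat end in the tray. Origin at the centre of its underside, z along the bead. Absent (None) in some starts.
- barrel4: big turquoise barrel bead with two cream bands, 26 mm across, 20 mm tall, 26 g, at first standing on its flat end in the tray. Origin at the centre of its underside, z along the bead. Absent (None) in some starts.
- bead1: round agate bead (dark red, orange-red or tan), 20 mm across, 11 g, lying in the pan from the start. Origin at its centre.
- bead2: round agate bead (dark red, orange-red or tan), 20 mm across, 11 g, lying in the pan from the start. Origin at its centre.
- bead3: round agate bead (dark red, orange-red or tan), 20 mm across, 11 g, lying in the pan from the start. Origin at its centre.
- bead4: round agate bead (dark red, orange-red or tan), 20 mm across, 11 g, lying in the pan from the start. Origin at its centre.
- bead5: round agate bead (dark red, orange-red or tan), 20 mm across, 11 g, lying in the pan from the start. Origin at its centre.
- bead6: round agate bead (dark red, orange-red or tan), 20 mm across, 11 g, lying in the pan from the start. Origin at its centre.
- bead7: round agate bead (dark red, orange-red or tan), 20 mm across, 11 g, lying in the pan from the start. Origin at its centre.
- bead8: round agate bead (dark red, orange-red or tan), 20 mm across, 11 g, lying in the pan from the start. Origin at its centre.
Mind the look-alikes: they are no part of the job. There is more than one size of the rod; the one meant has the size given above.

How it is judged:
By the outcome, as a careful person would: the job done as asked, in the order asked, and still so for the second after the job is handed in, with the robot touching nothing.
Of barrel1, barrel2, barrel3, barrel4 only 2 to 4 are there at a start; the rules pass over those that are not, and their reading is None.
At some moment in a run one of barrel1, barrel2, barrel3, barrel4 may be knocked a few centimetres aside while the robot is not near it.
It also fails if it takes over 210 s, if anything falls off the work surface, if the arm or the gripper's body presses on something with over 40 N, if the wrist force passes 120 N, or if a joint passes its speed limit or range.

## Working session

There is one attempt and no reset: what is moved stays moved. The work goes in short steps, Python scripts to look and compute and a tool call to move; the robot and the scene stay as the last step left them, time stands still between calls to the robot, and variables do not carry over. Pictures are saved under pics/ and viewed, at most 14 in all, crops included, and the job is handed in when it is done.

Besides the shell and the picture viewer there is one more tool, called after ">>>" as name(argument=value, ...) on one line, values as JSON. carry_out: Moves the arm, as the interface text tells. Its arguments: {"type":"object","properties":{"steps":{"type":"array","items":{"type":"array"}},"force":{"type":"number"}},"required":["steps"]}

```bash
mkdir -p pics; ls
cat > h.py <<'E'
import numpy as np, cv2
from scipy.spatial.transform import Rotation as R
from workcell import env
def q2R(q): return R.from_quat([q[1],q[2],q[3],q[0]])
def ray(c,uv):
    K=np.array([[c['fx'],0,c['cx']],[0,c['fy'],c['cy']],[0,0,1.]])
    n=cv2.undistortPoints(np.array(uv,float).reshape(-1,1,2),K,np.array(c['D'],float)).reshape(-1,2)
    d=np.c_[n[:,0],-n[:,1],-np.ones(len(n))]
    return q2R(c['orientation']).apply(d)   # scale: depth along axis
def onplane(c,uv,z):
    d=ray(c,uv); o=np.array(c['origin']); return o+d*((z-o[2])/d[:,2])[:,None]
def atdepth(c,uv,dep): return np.array(c['origin'])+ray(c,uv)*np.array(dep).reshape(-1,1)
def proj(c,P):
    p=q2R(c['orientation']).inv().apply(np.array(P,float).reshape(-1,3)-np.array(c['origin']))
    K=np.array([[c['fx'],0,c['cx']],[0,c['fy'],c['cy']],[0,0,1.]])
    return cv2.projectPoints(np.c_[p[:,0],-p[:,1],-p[:,2]],np.zeros(3),np.zeros(3),K,np.array(c['D'],float))[0].reshape(-1,2)
def shot(name,fn):
    im,d=env.read_camera(name); cv2.imwrite('pics/'+fn+'.png',im[:,:,::-1]); np.save('pics/'+fn+'.npy',d); return im,d
E
python3 - <<'E'
from h import *
print(env.hold_point_z, env.get_state())
for n in('top','side'):
    print(n,env.get_calibration(n)); shot(n,n+'0')
E
```

```text
pics
0.0187 {'clock': 0.0, 'joint_pos': array([-1.27460628e+00,  3.13970310e-01,  4.49722733e-02,  1.30356860e+00,
        1.17564597e-05,  1.43118377e+00]), 'qvel': array([ 0.00070809,  0.00030162, -0.00047821, -0.0011879 ,  0.00045513,
        0.00042751]), 'tau': array([-5.04841762e-05, -4.80629826e+01,  2.98532546e+01,  1.94659468e-02,
       -2.43795539e-04,  1.43683542e-05]), 'tcp_pos': array([ 0.24256999, -0.52077826,  0.23042323]), 'orientation': array([-8.82901396e-04,  9.76352917e-01,  2.16180936e-01, -6.33665185e-05]), 'wrist_force': array([-0.09846247, -0.02471477,  0.13012113]), 'ft_torque': array([ 0.02655341, -0.01533472,  0.03564104]), 'grip_force': 0.0, 'finger_gap': 0.0853666920201813}
top {'fx': 471.5509260785709, 'fy': 471.5509260785709, 'cx': 316.6062248162657, 'cy': 243.7576486506724, 'D': array([-0.01487734,  0.        ,  0.        ,  0.        ,  0.        ]), 'origin': array([0.43380277, 0.01018592, 1.04548451]), 'orientation': array([-0.69747291, -0.05848936,  0.04966575,  0.7124913 ])}
side {'fx': 569.2930685421592, 'fy': 569.2930685421592, 'cx': 327.18012166197525, 'cy': 238.53191710084127, 'D': array([-0.11720097,  0.        ,  0.        ,  0.        ,  0.        ]), 'origin': array([0.1947886 , 0.94431531, 0.93230539]), 'orientation': array([-0.1782917 , -0.07413967,  0.42688825,  0.88344881])}
```

View pics/top0.png

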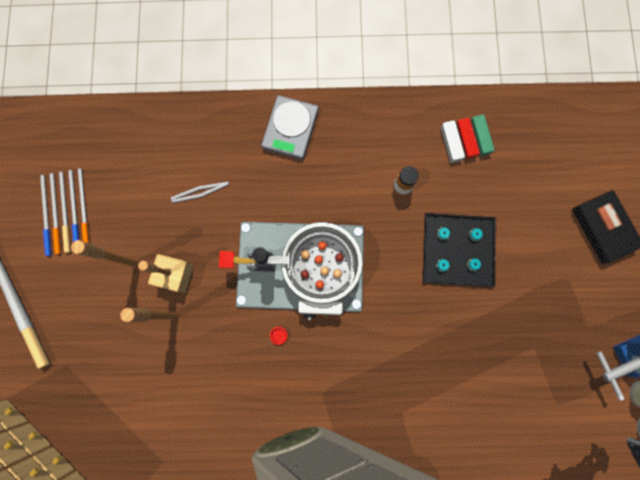

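View pics/side0.png

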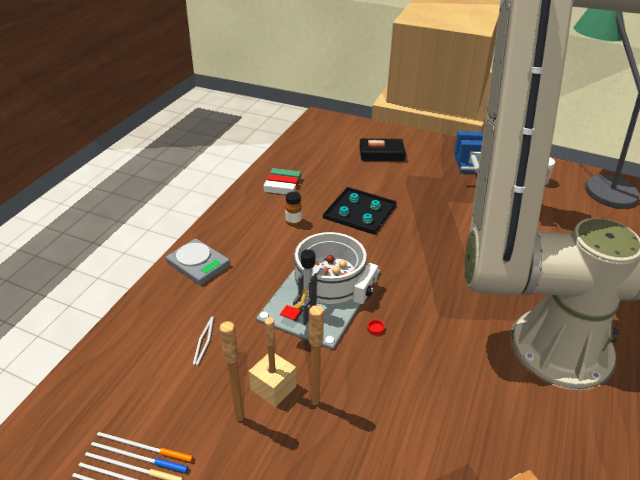

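Top view: tray (459,250) with 4 barrels, pan (322,264), knob (261,256), red tab (227,259), block (170,273), cap (278,336), jar (405,180), tweezers (200,191). Rod candidates by cork tops in the top view: (78,247), (143,266, in the block), (128,315). I'll measure all three.

```bash
cat > m.py <<'E'
from h import *
ct,cs=env.get_calibration('top'),env.get_calibration('side')
im=cv2.imread('pics/top0.png'); d=np.load('pics/top0.npy'); hsv=cv2.cvtColor(im,cv2.COLOR_BGR2HSV)
ims=cv2.imread('pics/side0.png'); ds=np.load('pics/side0.npy')
u,v=np.meshgrid(np.arange(640),np.arange(480)); uv=np.c_[u.ravel(),v.ravel()]
P=atdepth(ct,uv,d.ravel()).reshape(480,640,3)
S=atdepth(cs,uv,ds.ravel()).reshape(480,640,3)
np.save('P.npy',P); np.save('S.npy',S)
def pr(n,p): print(n,np.round(p,4))
# bench check
pr('bench',P[400,200]); pr('bench2',S[300,420])
tq=cv2.inRange(hsv,(80,80,60),(100,255,255))
n,l,st,c=cv2.connectedComponentsWithStats(tq)
for i in range(1,n):
    if st[i,4]>30: 
        m=l==i; x,y=c[i]; pr('turq %d %s'%(st[i,4],c[i].round(1)), np.r_[onplane(ct,[c[i]],0.023)[0],P[m][:,2].max()])
for nm,(x,y,r) in dict(knob=(261,256,12),pawl=(227,259,9),rodA=(78,247,8),rodB=(143,266,8),rodC=(128,315,8),block=(170,273,26),pan=(322,264,45)).items():
    w=P[y-r:y+r,x-r:x+r]; z=w[...,2]
    zt=np.percentile(z,97) if nm!='block' else .06
    m=abs(z-zt)<.006; pr(nm,np.r_[np.median(w[m],0),(w[m].min(0)+w[m].max(0))/2,np.ptp(w[m],axis=0)[:2],zt])
for nm,(x,y,r) in dict(rodA=(228,327,8),rodB=(270,323,6),rodC=(317,312,8),knob=(308,258,10)).items():
    w=S[y-r:y+r,x-r:x+r]; z=w[...,2]; m=(z>np.percentile(z,90)-.006)&(z<.4);pr('side '+nm,np.r_[np.median(w[m],0),z.max()])
E
python3 m.py
python3 - <<'E'
import cv2
a=cv2.imread('pics/side0.png')[290:430,190:390]; b=cv2.imread('pics/top0.png')[220:340,60:260]
a=cv2.resize(a,None,fx=2.8,fy=2.8,interpolation=2)
cv2.imwrite('pics/rods.png',a)
E
```

```text
bench [ 0.2614  0.279  -0.0007]
bench2 [ 0.3325 -0.0165  0.0006]
turq 128 [443.9 232.8] [ 0.6099 -0.2587  0.023   0.0296]
turq 134 [476.4 233.5] [ 0.6067 -0.3298  0.023   1.0455]
turq 132 [443.1 264.5] [ 0.54   -0.2525  0.023   0.0274]
turq 129 [475.  263.7] [ 0.5401 -0.322   0.023   0.0275]
knob [0.5505 0.1265 0.1802 0.5501 0.1261 0.1804 0.0287 0.028  0.1825]
pawl [0.5545 0.2073 0.0854 0.5547 0.2059 0.0857 0.0339 0.0336 0.0883]
rodA [0.5591 0.4262 0.2584 0.56   0.4264 0.2581 0.0231 0.0226 0.2606]
rodB [0.533  0.3378 0.196  0.5331 0.3379 0.1961 0.0152 0.0167 0.1981]
rodC [0.4433 0.3351 0.2587 0.4433 0.336  0.2589 0.0216 0.0227 0.261 ]
block [0.529  0.3338 0.0606 0.5331 0.3383 0.0599 0.0772 0.0792 0.06  ]
pan [0.5379 0.0084 0.0922 0.5436 0.0114 0.0938 0.1621 0.1612 0.0945]
side rodA [0.5615 0.4331 0.2595 0.9323]
side rodB [0.5335 0.343  0.1961 0.199 ]
side rodC [0.4448 0.3431 0.2588 0.9323]
side knob [0.5519 0.1324 0.181  0.9323]
```

View pics/rods.png

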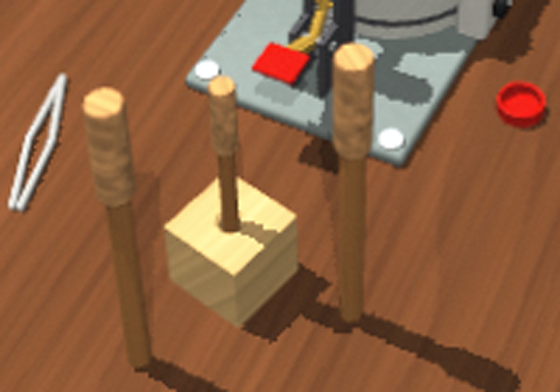

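Picture shows: the rod in the block has a thin shaft and its cork top at z=0.196 (= 6 mm hole floor + 190 mm), about 18 mm across. The other two stand on the bench, 260 mm high and thicker. So the rod is the one in the block, top (143,266). The knob is at (0.5505, 0.1265), height as stated. Dryer yaw is about -3°, and all four barrels are there.

>>> carry_out(steps=[[[0, 0, -8], [4.1, -3.4, 0], 0], [[0, 0, -16], [8.3, -6.9, 0], 0], [[0, 0, -24], [12.4, -10.3, 0], 0], [[0, 0, -33], [16.6, -13.7, 0], 0], [[0, 0, -41], [20.7, -17.1, 0], 0], [[0, 0, -49], [24.8, -20.6, 0], 0], [[0, 0, -57], [29.0, -24.0, 0], 0], [[0, 0, -65], [33.1, -27.4, 0], 0]], force=60)

```text
clock: 1.1
tcp_pos: [0.4275, -0.1315, 0.2311]
orientation: [0.0, 0.706, 0.708, -0.0]
wrist_force: [1.0, -0.1, 0.1]
finger_gap: 0.0852
grip_force: 0.0
```

>>> carry_out(steps=[[[0, 0, 0], [5, 2.4, 0], 0], [[0, 0, 0], [10, 4.8, 0], 0], [[0, 0, 0], [15, 7.2, 0], 0], [[0, 0, 0], [20, 9.6, 0], 0], [[0, 0, 0], [25.8, 12.3, 0], 0], [[0, 0, 0], [25.8, 12.3, 3], 0], [[0, 0, 0], [25.8, 12.3, 6], 0], [[0, 0, 0], [25.8, 12.3, 8.2], 0]])

```text
clock: 2.1
tcp_pos: [0.5493, 0.1251, 0.1473]
orientation: [-0.001, 0.707, 0.707, -0.001]
wrist_force: [0.1, -0.4, -0.1]
finger_gap: 0.0851
grip_force: 0.0
```

>>> carry_out(steps=[[[0, 0, 0], [0, 0, 0], 0], [[0, 0, 0], [0, 0, 0], 200], [[0, 0, 0], [0, 0, 0], 200], [[0, 0, 0], [0, 0, 0], 200], [[0, 0, 0], [0, 0, 0], 200], [[0, 0, 0], [0, 0, 0], 200], [[0, 0, 0], [0, 0, 0], 200], [[0, 0, 0], [0, 0, 0], 200]])

```text
clock: 3.1
tcp_pos: [0.552, 0.1247, 0.1507]
orientation: [0.001, 0.707, 0.707, 0.001]
wrist_force: [3.7, -0.3, 5.8]
finger_gap: 0.0285
grip_force: 59.2
```

>>> carry_out(steps=[[[0, 0, 0], [0, 0, -0.5], 200], [[0, 0, 0], [0, 0, -1.0], 200], [[0, 0, 0], [0, 0, -1.5], 200], [[0, 0, 0], [0, 0, -2.0], 200], [[0, 0, 0], [0, 0, -2.5], 200], [[0, 0, 0], [0, 0, -3.0], 200], [[0, 0, 0], [0, 0, -3.5], 200], [[0, 0, 0], [0, 0, -4.0], 200]])

```text
clock: 4.1
tcp_pos: [0.5518, 0.1247, 0.1868]
orientation: [0.0, 0.707, 0.707, 0.0]
wrist_force: [10.0, 0.1, -15.3]
finger_gap: 0.0279
grip_force: 61.2
```

>>> carry_out(steps=[[[0, 0, 0], [0, 0, -0.5], 200], [[0, 0, 0], [0, 0, -1.0], 200], [[0, 0, 0], [0, 0, -1.5], 200], [[0, 0, 0], [0, 0, -2.0], 200], [[0, 0, 0], [0, 0, -2.5], 200], [[0, 0, 0], [0, 0, -3.0], 200], [[0, 0, 0], [0, 0, -3.5], 200], [[0, 0, 0], [0, 0, -3.6], 200]])

```text
clock: 5.1
tcp_pos: [0.5519, 0.1247, 0.2238]
orientation: [0.0, 0.707, 0.707, 0.0]
wrist_force: [8.8, 0.2, -6.8]
finger_gap: 0.028
grip_force: 62.5
```

>>> carry_out(steps=[[[0, 0, 0], [0, 0, -0.1], 200], [[0, 0, 0], [0, 0, -0.2], 200], [[0, 0, 0], [0, 0, -0.3], 200], [[0, 0, 0], [0, 0, -0.3], 200], [[0, 0, 0], [0, 0, -0.3], 200], [[0, 0, 0], [0, 0, -0.3], 200], [[0, 0, 0], [0, 0, -0.3], 200], [[0, 0, 0], [0, 0, -0.3], 200]])

```text
clock: 6.1
tcp_pos: [0.5519, 0.1247, 0.2269]
orientation: [0.001, 0.707, 0.707, 0.001]
wrist_force: [9.6, 0.7, -7.3]
finger_gap: 0.028
grip_force: 62.5
```

```bash
cat > pan.py <<'E'
from h import *
import sys
c=env.get_calibration('top'); im,d=shot('top',sys.argv[1])
u,v=np.meshgrid(np.arange(640),np.arange(480)); P=atdepth(c,np.c_[u.ravel(),v.ravel()],d.ravel()).reshape(480,640,3)
r=np.hypot(P[...,0]-.5443,P[...,1]-.0115)
for lo in(.058,.060,.062): 
    m=(r>lo)&(r<lo+.003)&(P[...,0]>.5); print(lo,np.percentile(P[m][:,2],[50,75,90,97]).round(4))
m=(r<.05); print('inside z',np.percentile(P[m][:,2],[5,50,95]).round(4), env.get_state()['tcp_pos'])
E
python3 pan.py top1
```

```text
0.058 [0.1274 0.1535 0.6704 0.6846]
0.06 [0.155  0.6764 0.6914 0.6986]
0.062 [0.6857 0.6994 0.7037 0.7066]
inside z [0.1063 0.1097 0.128 ] [0.55187028 0.12466125 0.2269424 ]
```

>>> carry_out(steps=[[[0, 0, 0], [0, 0, 0.2], 200], [[0, 0, 0], [0, 0, 0.4], 200], [[0, 0, 0], [0, 0, 0.4], 200], [[0, 0, 0], [0, 0, 0.4], 0], [[0, 0, 0], [0, 0, 0.4], 0], [[0, 0, 0], [0, 0, 0.4], 0], [[0, 0, 0], [0, 0, 0.4], 0], [[0, 0, 0], [0, 0, 0.4], 0]])

```text
clock: 7.15
tcp_pos: [0.5502, 0.1248, 0.2244]
orientation: [0.0, 0.707, 0.707, 0.0]
wrist_force: [-0.7, 0.3, -0.3]
finger_gap: 0.0851
grip_force: 0.0
```

>>> carry_out(steps=[[[0, 0, 0], [0, 0, -2], 0], [[0, 0, 0], [0, 0, -5], 0], [[0, 0, 0], [0, 0, -8], 0], [[0, 0, 0], [-5, 0, -9], 0], [[0, 0, 0], [-10, 0, -9], 0], [[0, 0, 0], [-16, 0, -9], 0], [[0, 0, 0], [-22, 0, -9], 0], [[0, 0, 0], [-28, 0, -9], 60]])

```text
clock: 8.15
tcp_pos: [0.5499, -0.157, 0.3146]
orientation: [0.0, 0.707, 0.707, 0.0]
wrist_force: [0.9, 0.2, -0.5]
finger_gap: 0.0698
grip_force: 0.0
```

```bash
python3 pan.py top2
python3 - <<'E'
import numpy as np,cv2
from h import *
c=env.get_calibration('top'); d=np.load('pics/top2.npy'); im=cv2.imread('pics/top2.png')
u,v=np.meshgrid(np.arange(640),np.arange(480)); P=atdepth(c,np.c_[u.ravel(),v.ravel()],d.ravel()).reshape(480,640,3)
m=(np.hypot(P[...,0]-.5505,P[...,1]-.1265)<.02)&(P[...,2]>.2); print('knob',np.median(P[m],0),m.sum())
E
```

```text
0.058 [0.1153 0.135  0.1474 0.1504]
0.06 [0.137  0.1489 0.1508 0.1523]
0.062 [0.1497 0.1507 0.1517 0.1526]
inside z [0.1016 0.1052 0.1236] [ 0.54986858 -0.16431128  0.3136655 ]
knob [0.54921625 0.12530283 0.25173767] 270
```

```bash
cat > bar.py <<'E'
from h import *
import sys
for cam,t in(('top',60),('side',60)):
    c=env.get_calibration(cam); im,d=shot(cam,sys.argv[1]+cam)
    hsv=cv2.cvtColor(im[:,:,::-1],cv2.COLOR_BGR2HSV); m=cv2.inRange(hsv,(80,80,60),(100,255,255)); m=cv2.morphologyEx(m,cv2.MORPH_CLOSE,np.ones((5,5)))
    n,l,st,ce=cv2.connectedComponentsWithStats(m)
    for i in range(1,n):
        if st[i,4]>40: print(cam,st[i,4],ce[i].round(),onplane(c,[ce[i]],.016)[0,:2].round(4), 'z',atdepth(c,[ce[i]],[np.median(d[l==i])])[0,2].round(3))
s=env.get_state(); print(s['tcp_pos'],s['orientation'],s['clock'],s['finger_gap'])
E
python3 bar.py b1
```

```text
side 85 [353. 197.] [ 0.6128 -0.3268] z 0.019
side 183 [370. 211.] [ 0.5465 -0.282 ] z 0.011
side 86 [344. 211.] [ 0.6154 -0.256 ] z 0.02
[ 0.5497562  -0.15824938  0.31374076] [-2.21967335e-04  7.09139007e-01  7.05068637e-01 -1.92034960e-04] 8.3 0.06549942865539737
```

```bash
python3 -c "
import cv2
a=cv2.imread('pics/b1side.png')[150:270,280:440]
cv2.imwrite('pics/b1c.png',cv2.resize(a,None,fx=4,fy=4,interpolation=2))"
```

```text
(no output)
```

View pics/b1c.png

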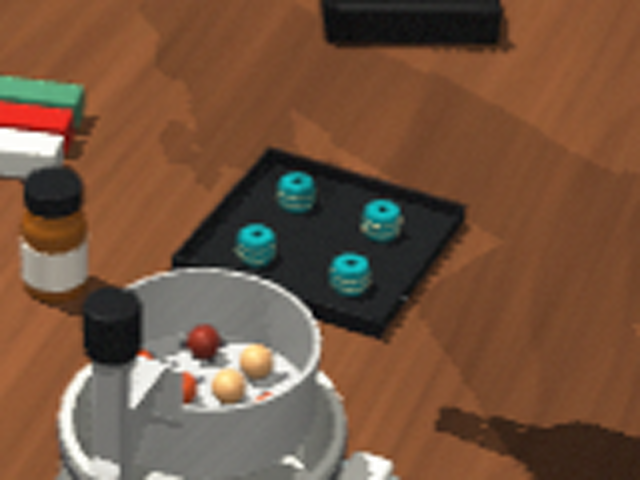

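Crop shows all four barrels standing in the tray at their first places, pan raised, agates inside. Barrels A (.611,-.258), B (.608,-.329), C (.541,-.2515), D (.541,-.321). Start with C.

>>> carry_out(steps=[[[0, 0, 0], [-3, -0.3, 5], 135], [[0, 0, 0], [-6, -0.6, 10], 135], [[0, 0, 0], [-8.5, -0.9, 15], 135], [[0, 0, 0], [-9.6, -0.9, 20], 135], [[0, 0, 0], [-9.6, -0.9, 25], 135], [[0, 0, 0], [-9.6, -0.9, 27], 135], [[0, 0, 0], [-9.6, -0.9, 27], 135], [[0, 0, 0], [-9.6, -0.9, 27], 135]], force=30)

```text
clock: 9.3
tcp_pos: [0.5421, -0.251, 0.0456]
orientation: [0.001, 0.707, 0.707, 0.0]
wrist_force: [0.7, 0.7, 1.5]
finger_gap: 0.0402
grip_force: 0.0
```

```bash
python3 bar.py b2; python3 -c "
import cv2
a=cv2.imread('pics/b2side.png')[130:270,280:440]
cv2.imwrite('pics/b2c.png',cv2.resize(a,None,fx=4,fy=4,interpolation=2))"
```

```text
top 99 [443. 232.] [ 0.6121 -0.2587] z 0.024
top 101 [442. 265.] [ 0.5396 -0.2514] z 0.023
side 68 [353. 197.] [ 0.6152 -0.3261] z 0.019
side 136 [369. 213.] [ 0.5473 -0.272 ] z 0.026
side 86 [344. 211.] [ 0.6154 -0.256 ] z 0.02
[ 0.54240469 -0.251497    0.04612224] [1.54782866e-03 7.07043248e-01 7.07168536e-01 3.34030954e-04] 9.4 0.040288306140167957
```

View pics/b2c.png

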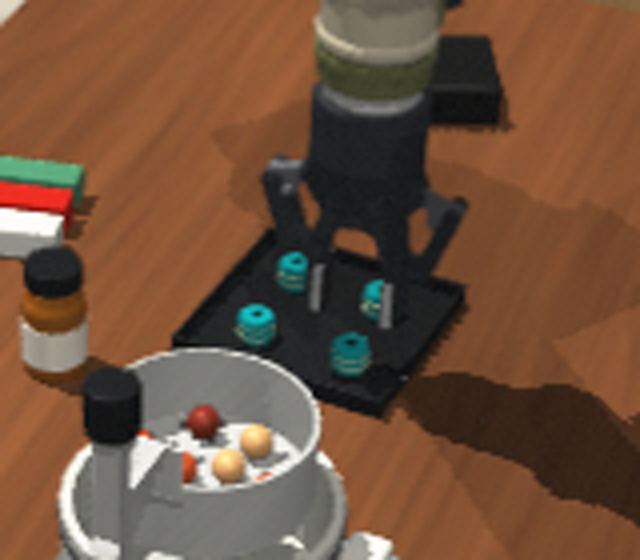

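Picture shows the fingers over barrel C (near one), aligned by parallax; descend and grip.

>>> carry_out(steps=[[[0, 0, 0], [0, 0, 2], 135], [[0, 0, 0], [0, 0, 3.5], 135], [[0, 0, 0], [0, 0, 3.9], 135], [[0, 0, 0], [0, 0, 3.9], 220], [[0, 0, 0], [0, 0, 3.9], 220], [[0, 0, 0], [0, 0, 3.9], 220], [[0, 0, 0], [0, 0, 3.9], 220], [[0, 0, 0], [0, 0, 3.0], 220]])

```text
clock: 10.4
tcp_pos: [0.5405, -0.2509, 0.014]
orientation: [-0.001, 0.707, 0.707, -0.0]
wrist_force: [-0.2, 0.1, -1.2]
finger_gap: 0.0247
grip_force: 29.5
```

>>> carry_out(steps=[[[0, 0, 0], [0, 0, -6], 220], [[0, 0, 0], [3, 0, -11], 220], [[0, 0, 0], [8, 0, -14.5], 220], [[0, 0, 0], [13, 0, -17.5], 220], [[0, 0, 0], [18, 0, -18], 220], [[0, 0, 0], [22, 0, -18], 220], [[0, 0, 0], [23.1, 0.2, -18], 220], [[0, 0, 0], [23.1, 0.2, -15], 220]])

```text
clock: 11.4
tcp_pos: [0.5455, -0.02, 0.1668]
orientation: [0.003, 0.707, 0.708, 0.002]
wrist_force: [0.2, 0.3, -0.8]
finger_gap: 0.0249
grip_force: 29.6
```

>>> carry_out(steps=[[[0, 0, 0], [0, 0, 2.5], 220], [[0, 0, 0], [0, 0, 2.5], 220], [[0, 0, 0], [0, 0, 2.5], 135], [[0, 0, 0], [0, 0, 2.5], 135], [[0, 0, 0], [0, 0, 2.5], 135], [[0, 0, 0], [0, 0, -2], 135], [[0, 0, 0], [-3, 0, -5], 135], [[0, 0, 0], [-8, 0, -5], 135]])

```text
clock: 12.4
tcp_pos: [0.5452, -0.1005, 0.2181]
orientation: [0.003, 0.706, 0.708, 0.002]
wrist_force: [1.9, -0.2, 0.3]
finger_gap: 0.0403
grip_force: 0.0
```

```bash
python3 bar.py b3
```

```text
top 110 [332. 261.] [ 0.5539 -0.0115] z 0.128
side 83 [354. 197.] [ 0.6123 -0.3272] z 0.019
side 83 [375. 204.] [ 0.5468 -0.3186] z 0.02
side 84 [344. 210.] [ 0.6155 -0.256 ] z 0.02
side 102 [335. 240.] [ 0.5907 -0.1258] z 0.123
[ 0.54406084 -0.10421731  0.21555043] [1.92626814e-03 7.08822812e-01 7.05383935e-01 1.20739425e-04] 12.5 0.04010797162633823
```

>>> carry_out(steps=[[[0, 0, 0], [-5, 0, 0], 135], [[0, 0, 0], [-10.5, 0, 2], 135], [[0, 0, 0], [-16, -0.2, 5], 135], [[0, 0, 0], [-20, -0.2, 9], 135], [[0, 0, 0], [-22, -0.2, 13], 135], [[0, 0, 0], [-22, -0.2, 16.5], 135], [[0, 0, 0], [-22, -0.2, 16.5], 135], [[0, 0, 0], [-22, -0.2, 16.5], 135]])

```text
clock: 13.5
tcp_pos: [0.5418, -0.3202, 0.0507]
orientation: [0.001, 0.707, 0.707, 0.0]
wrist_force: [0.7, -0.4, 0.7]
finger_gap: 0.0401
grip_force: 0.0
```

>>> carry_out(steps=[[[0, 0, 0], [0, 0, 2.5], 135], [[0, 0, 0], [0, 0, 4.0], 135], [[0, 0, 0], [0, 0, 4.4], 135], [[0, 0, 0], [0, 0, 4.4], 220], [[0, 0, 0], [0, 0, 4.4], 220], [[0, 0, 0], [0, 0, 4.4], 220], [[0, 0, 0], [0, 0, 4.4], 220], [[0, 0, 0], [0, 0, 3.5], 220]])

```text
clock: 14.5
tcp_pos: [0.5405, -0.3199, 0.014]
orientation: [-0.001, 0.707, 0.707, -0.0]
wrist_force: [-0.1, -0.7, -1.0]
finger_gap: 0.0244
grip_force: 29.5
```

>>> carry_out(steps=[[[0, 0, 0], [0, 0, -6], 220], [[0, 0, 0], [4, 0, -10.5], 220], [[0, 0, 0], [9, -0.1, -14], 220], [[0, 0, 0], [14.5, -0.2, -16.5], 220], [[0, 0, 0], [20.5, -0.3, -18], 220], [[0, 0, 0], [26.5, -0.4, -18.5], 220], [[0, 0, 0], [32, -0.6, -18.5], 220], [[0, 0, 0], [34.5, -0.6, -18], 220]])

```text
clock: 15.5
tcp_pos: [0.5349, 0.0275, 0.1956]
orientation: [0.001, 0.706, 0.708, 0.001]
wrist_force: [-0.1, -1.1, -0.7]
finger_gap: 0.0248
grip_force: 29.6
```

>>> carry_out(steps=[[[0, 0, 0], [0, 0, 3], 220], [[0, 0, 0], [0, 0, 5], 220], [[0, 0, 0], [0, 0, 5], 220], [[0, 0, 0], [0, 0, 5], 135], [[0, 0, 0], [0, 0, 5], 135], [[0, 0, 0], [0, 0, 5], 135], [[0, 0, 0], [0, 0, 0], 135], [[0, 0, 0], [-4, 0, -3], 135]])

```text
clock: 16.5
tcp_pos: [0.5358, -0.0141, 0.2266]
orientation: [0.001, 0.706, 0.708, 0.001]
wrist_force: [0.6, 0.4, 0.3]
finger_gap: 0.0404
grip_force: 0.0
```

>>> carry_out(steps=[[[0, 0, 0], [-4, 1, 0], 135], [[0, 0, 0], [-9, 2.5, 0], 135], [[0, 0, 0], [-14, 4, 1], 135], [[0, 0, 0], [-19, 5.5, 4], 135], [[0, 0, 0], [-23, 7, 8], 135], [[0, 0, 0], [-24.2, 7.6, 13], 135], [[0, 0, 0], [-24.2, 7.6, 16], 135], [[0, 0, 0], [-24.2, 7.6, 16], 135]])

```text
clock: 17.5
tcp_pos: [0.6089, -0.2565, 0.0613]
orientation: [-0.003, 0.708, 0.707, -0.001]
wrist_force: [0.7, 0.3, 0.6]
finger_gap: 0.0401
grip_force: 0.0
```

```bash
python3 bar.py b4
```

```text
top 125 [444. 233.] [ 0.611  -0.2604] z 0.023
top 116 [303. 257.] [0.5643 0.0519] z 0.124
top 109 [332. 261.] [ 0.5539 -0.0114] z 0.128
side 53 [353. 199.] [ 0.6111 -0.3207] z 0.017
side 86 [344. 211.] [ 0.6154 -0.256 ] z 0.019
side 99 [334. 240.] [ 0.5911 -0.1262] z 0.125
[ 0.61151597 -0.25748876  0.06538471] [4.56453253e-04 7.07274010e-01 7.06939356e-01 1.18538910e-04] 17.6 0.040064047949942005
```

>>> carry_out(steps=[[[0, 0, 0], [0, 0.1, 3], 135], [[0, 0, 0], [0, 0.1, 5], 135], [[0, 0, 0], [0, 0.1, 5.9], 135], [[0, 0, 0], [0, 0.1, 5.9], 220], [[0, 0, 0], [0, 0.1, 5.9], 220], [[0, 0, 0], [0, 0.1, 5.9], 220], [[0, 0, 0], [0, 0.1, 5.9], 220], [[0, 0, 0], [0, 0.1, 5.0], 220]])

```text
clock: 18.6
tcp_pos: [0.6115, -0.257, 0.0141]
orientation: [-0.001, 0.707, 0.707, -0.0]
wrist_force: [-0.3, -0.2, -0.1]
finger_gap: 0.025
grip_force: 29.6
```

>>> carry_out(steps=[[[0, 0, 0], [0, 0, -6], 220], [[0, 0, 0], [3.5, -1.2, -10.5], 220], [[0, 0, 0], [8, -2.8, -14], 220], [[0, 0, 0], [13, -4.4, -16.5], 220], [[0, 0, 0], [18, -6, -18], 220], [[0, 0, 0], [23, -7.5, -18.5], 220], [[0, 0, 0], [26, -8.4, -18.5], 220], [[0, 0, 0], [26.9, -8.4, -17], 220]])

```text
clock: 19.6
tcp_pos: [0.5285, 0.0133, 0.1857]
orientation: [0.001, 0.706, 0.708, 0.001]
wrist_force: [0.6, -0.6, -0.9]
finger_gap: 0.0249
grip_force: 29.6
```

>>> carry_out(steps=[[[0, 0, 0], [0, 0, 2.5], 220], [[0, 0, 0], [0, 0, 4], 220], [[0, 0, 0], [0, 0, 4], 220], [[0, 0, 0], [0, 0, 4], 135], [[0, 0, 0], [0, 0, 4], 135], [[0, 0, 0], [0, 0, 4], 135], [[0, 0, 0], [0, 0, 0], 135], [[0, 0, 0], [-4, 0, -3], 135]])

```text
clock: 20.6
tcp_pos: [0.5284, -0.027, 0.2159]
orientation: [0.0, 0.706, 0.708, 0.0]
wrist_force: [1.1, -0.1, 0.1]
finger_gap: 0.0401
grip_force: 0.0
```

>>> carry_out(steps=[[[0, 0, 0], [-4, 1, 0], 135], [[0, 0, 0], [-9, 2.5, 0], 135], [[0, 0, 0], [-14, 4, 0], 135], [[0, 0, 0], [-19, 5.5, 2], 135], [[0, 0, 0], [-24, 6.7, 5], 135], [[0, 0, 0], [-28.5, 7.8, 9], 135], [[0, 0, 0], [-29.9, 8.1, 13], 135], [[0, 0, 0], [-30, 8.1, 15], 135]])

```text
clock: 21.6
tcp_pos: [0.6078, -0.3294, 0.0612]
orientation: [-0.002, 0.708, 0.706, -0.0]
wrist_force: [0.0, 0.7, -0.4]
finger_gap: 0.0403
grip_force: 0.0
```

```bash
python3 bar.py b5
```

```text
top 127 [476. 234.] [ 0.6076 -0.3312] z 0.022
top 378 [317. 260.] [0.5577 0.0214] z 0.126
side 80 [354. 197.] [ 0.6124 -0.3269] z 0.019
side 168 [332. 243.] [ 0.5914 -0.1123] z 0.123
[ 0.60711331 -0.32768068  0.06091138] [-2.79393400e-03  7.07597080e-01  7.06610426e-01 -5.21811386e-04] 21.7 0.04023054402225047
```

>>> carry_out(steps=[[[0, 0, 0], [-0.1, 0, 3], 135], [[0, 0, 0], [-0.1, 0, 5], 135], [[0, 0, 0], [-0.1, 0, 5.9], 135], [[0, 0, 0], [-0.1, 0, 5.9], 220], [[0, 0, 0], [-0.1, 0, 5.9], 220], [[0, 0, 0], [-0.1, 0, 5.9], 220], [[0, 0, 0], [-0.1, 0, 5.9], 220], [[0, 0, 0], [-0.1, 0, 5.0], 220]])

```text
clock: 22.7
tcp_pos: [0.6084, -0.3289, 0.014]
orientation: [-0.001, 0.707, 0.707, -0.0]
wrist_force: [0.9, 0.3, 0.1]
finger_gap: 0.0243
grip_force: 29.6
```

>>> carry_out(steps=[[[0, 0, 0], [0, 0, -6], 220], [[0, 0, 0], [4, -0.5, -10.5], 220], [[0, 0, 0], [9, -1.2, -14], 220], [[0, 0, 0], [14.5, -2, -16.5], 220], [[0, 0, 0], [20, -2.8, -18], 220], [[0, 0, 0], [26, -3.6, -18.5], 220], [[0, 0, 0], [31.5, -4.4, -18.5], 220], [[0, 0, 0], [34.4, -4.7, -18], 220]])

```text
clock: 23.7
tcp_pos: [0.5618, 0.0174, 0.1959]
orientation: [0.001, 0.706, 0.708, 0.001]
wrist_force: [0.3, 0.0, -0.5]
finger_gap: 0.0245
grip_force: 29.6
```

>>> carry_out(steps=[[[0, 0, 0], [0, 0, 2.5], 220], [[0, 0, 0], [0, 0, 4.8], 220], [[0, 0, 0], [0, 0, 4.8], 220], [[0, 0, 0], [0, 0, 4.8], 160], [[0, 0, 0], [0, 0, 4.8], 160], [[0, 0, 0], [0, 0, 4.8], 160], [[0, 0, 0], [0, 0, 0], 160], [[0, 0, 0], [-4, 0, -4], 160]])

```text
clock: 24.7
tcp_pos: [0.5622, -0.0239, 0.2359]
orientation: [0.0, 0.706, 0.708, 0.0]
wrist_force: [1.2, -1.6, 1.1]
finger_gap: 0.0321
grip_force: 0.0
```

>>> carry_out(steps=[[[0, 0, 0], [0, 0, -5], 135], [[0, 0, 0], [5, -0.4, -7.5], 135], [[0, 0, 0], [11, -0.8, -7.5], 135], [[0, 0, 0], [17, -1.3, -7.5], 135], [[0, 0, 0], [23, -1.8, -7.5], 135], [[0, 0, 0], [29, -2.3, -7.5], 135], [[0, 0, 0], [34, -2.7, -7.5], 135], [[0, 0, 0], [36.3, -2.9, -6], 135]], force=70)

```text
clock: 25.7
tcp_pos: [0.5334, 0.3406, 0.2951]
orientation: [0.0, 0.706, 0.708, 0.001]
wrist_force: [-0.2, -0.2, 0.2]
finger_gap: 0.04
grip_force: 0.0
```

```bash
python3 bar.py c1
python3 - <<'E'
import cv2,numpy as np
from h import *
a=cv2.imread('pics/c1top.png')[210:320,270:375]; b=cv2.imread('pics/c1side.png')[180:420,190:390]
a=cv2.resize(a,None,fx=3.6,fy=3.6,interpolation=2); b=cv2.resize(b,None,fx=1.65,fy=1.65,interpolation=2)
cv2.imwrite('pics/c1.png',np.hstack([a,b[:396,:]]))
c=env.get_calibration('side'); S=np.load('S.npy')
print('side rodB pts', [ (v, S[v,268:273].round(3).tolist()[2]) for v in (322,335,350,362)])
E
```

```text
top 497 [319. 257.] [0.5632 0.0166] z 0.126
side 247 [330. 241.] [ 0.6001 -0.1165] z 0.123
[0.53226608 0.33941403 0.29171458] [-5.63950639e-04  7.06249850e-01  7.07960833e-01 -1.51366151e-03] 25.8 0.040537652704073564
side rodB pts [(322, [0.531, 0.345, 0.198]), (335, [0.53, 0.349, 0.169]), (350, [0.535, 0.345, 0.121]), (362, [0.536, 0.346, 0.087])]
```

View pics/c1.png

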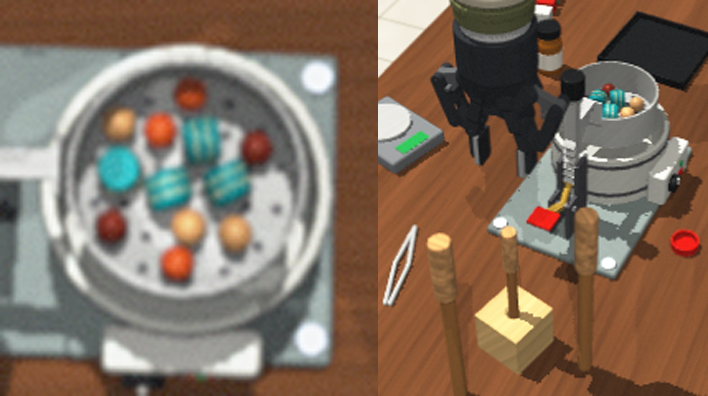

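Picture: all four barrels and the eight agates are in the pan; the gripper is clear over the block rod, whose cork top stands at (510,235) of the crop.

>>> carry_out(steps=[[[0, 0, 0], [0, 0, 4], 135], [[0, 0, 0], [0, 0.1, 8], 135], [[0, 0, 0], [0, 0.1, 12], 135], [[0, 0, 0], [0, 0.1, 14.3], 135], [[0, 0, 0], [0, 0.1, 14.3], 135], [[0, 0, 0], [0, 0.1, 14.3], 230], [[0, 0, 0], [0, 0.1, 14.3], 230], [[0, 0, 0], [0, 0.1, 14.3], 230]])

```text
clock: 26.8
tcp_pos: [0.5354, 0.338, 0.1529]
orientation: [0.001, 0.707, 0.707, 0.001]
wrist_force: [0.8, -0.1, 4.4]
finger_gap: 0.0161
grip_force: 68.1
```

>>> carry_out(steps=[[[0, 0, 0], [0, 0, 0], 230], [[0, 0, 0], [0, 0, 0], 230], [[0, 0, 0], [0, 0, -1], 230], [[0, 0, 0], [0, 0, -2], 230], [[0, 0, 0], [0, 0, -3.5], 230], [[0, 0, 0], [0, 0, -5], 230], [[0, 0, 0], [0, 0, -7], 230], [[0, 0, 0], [0, 0, -9], 230]])

```text
clock: 27.8
tcp_pos: [0.5345, 0.3378, 0.2428]
orientation: [0.0, 0.707, 0.707, 0.0]
wrist_force: [-0.3, -0.1, 0.0]
finger_gap: 0.0167
grip_force: 68.3
```

>>> carry_out(steps=[[[0, 0, 0], [0, 0, -5], 230], [[0, 0, 0], [-2, -1, -10], 230], [[0, 0, 0], [-6, -3, -12], 230], [[0, 0, 0], [-11, -5, -12], 230], [[0, 0, 0], [-16, -5.4, -12], 230], [[0, 0, 0], [-21.5, -5.4, -12], 230], [[0, 0, 0], [-25, -5.4, -12], 230], [[0, 0, 0], [-27, -5.4, -12], 230]])

```text
clock: 28.8
tcp_pos: [0.48, 0.066, 0.3625]
orientation: [0.001, 0.708, 0.706, 0.0]
wrist_force: [-0.1, 0.3, -0.7]
finger_gap: 0.0164
grip_force: 68.5
```

>>> carry_out(steps=[[[0, 0, 0], [-3, 1, 0], 230], [[0, 0, 0], [-5.8, 3, 0], 230], [[0, 0, 0], [-5.8, 5, 0], 230], [[0, 0, 0], [-5.8, 6.4, 0], 230], [[0, 0, 0], [-5.8, 6.4, 0], 230], [[0, 0, 0], [-5.8, 6.4, 0], 230], [[0, 0, 0], [-5.8, 6.4, 0], 230], [[0, 0, 0], [-5.8, 6.4, 0], 230]])

```text
clock: 29.8
tcp_pos: [0.5438, 0.0099, 0.3617]
orientation: [0.0, 0.707, 0.707, 0.0]
wrist_force: [-0.4, -0.0, -0.5]
finger_gap: 0.0169
grip_force: 68.5
```

Run:
```python
from h import *
im,d=shot('side','r1s'); it,dt=shot('top','r1t')
c,ct=env.get_calibration('side'),env.get_calibration('top')
s=env.get_state(); t=np.array(s['tcp_pos']); print(t,s['orientation'],s['clock'])
u,v=np.meshgrid(np.arange(640),np.arange(480)); S=atdepth(c,np.c_[u.ravel(),v.ravel()],d.ravel()).reshape(480,640,3)
m=(np.hypot(S[...,0]-t[0],S[...,1]-t[1])<.03)&(S[...,2]<t[2]-.02)&(S[...,2]>.16)
for z in np.arange(.17,t[2]-.02,.02):
    k=m&(abs(S[...,2]-z)<.01)
    if k.sum(): print(z.round(3),k.sum(),np.median(S[k],0).round(4),'px',np.median(u[k]),np.median(v[k]))
z=S[m][:,2]; print('lowest',z.min())
print('free spot',onplane(ct,[[346.4,268.3]],.106))
P=proj(c,[t-[0,0,.147]]); print('pred tip px',P)
a=cv2.resize(im[140:290,270:400,::-1],None,fx=3,fy=3,interpolation=2);b=cv2.resize(it[200:330,250:390,::-1],None,fx=3,fy=3,interpolation=2)
b=cv2.copyMakeBorder(b,0,450-390,0,0,0); cv2.imwrite('pics/r1.png',np.hstack([a,b]))
```

```text
[0.54394514 0.00984893 0.36154596] [1.76453590e-04 7.07262186e-01 7.06951317e-01 7.03355607e-05] 29.9
0.21 4 [0.5413 0.0149 0.2183] px 334.5 209.5
0.23 45 [0.5433 0.0168 0.2301] px 333.0 206.0
0.25 48 [0.5438 0.017  0.2498] px 333.0 198.0
0.27 41 [0.5427 0.017  0.2714] px 334.0 190.0
0.29 46 [0.5421 0.0164 0.2915] px 335.0 182.0
0.31 53 [0.5438 0.0166 0.3102] px 334.0 173.0
0.33 47 [0.5442 0.017  0.331 ] px 334.0 165.0
lowest 0.21817155878958938
free spot [[ 0.52795343 -0.03805934  0.106     ]]
pred tip px [[334.21705062 209.7780935 ]]
```

View pics/r1.png

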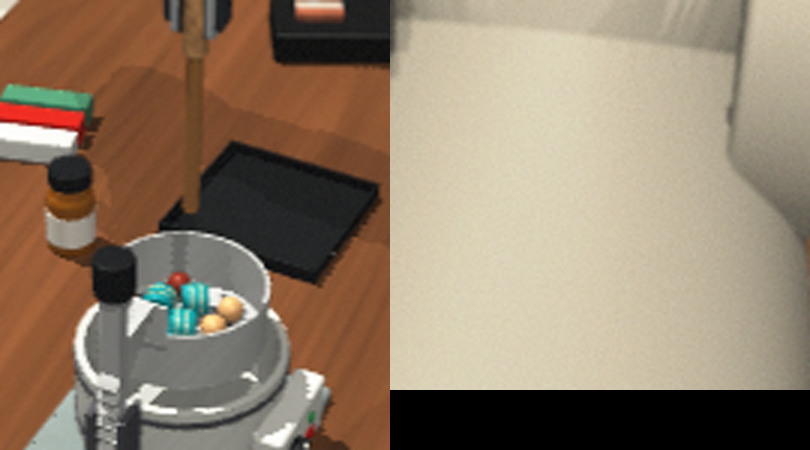

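>>> carry_out(steps=[[[0, 0, 0], [-2, -0.6, 1.5], 230], [[0, 0, 0], [-3.7, -1.2, 3], 230], [[0, 0, 0], [-3.7, -1.2, 5], 230], [[0, 0, 0], [-3.7, -1.2, 7], 230], [[0, 0, 0], [-3.7, -1.2, 8.5], 230], [[0, 0, 0], [-3.7, -1.2, 9.6], 230], [[0, 0, 0], [-3.7, -1.2, 10.3], 230], [[0, 0, 0], [-3.7, -1.2, 10.6], 230]])

```text
clock: 30.9
tcp_pos: [0.5322, -0.0272, 0.2551]
orientation: [0.0, 0.707, 0.707, -0.0]
wrist_force: [0.6, -0.2, -0.1]
finger_gap: 0.0166
grip_force: 68.5
```

Run:
```python
import numpy as np
k=np.arange(57); th=np.deg2rad(197+20*k); r=np.interp(k,[0,17,22,36,41,56],[3.8,3.8,2.6,2.6,3.8,3.8])
p=np.c_[r*np.cos(th),r*np.sin(th)]
for c in range(7): print((p[8*c+1:8*c+9]-p[8*c]).round(1).tolist(), 'end',p[8*c+8].round(2))
```

```text
[[0.6, -1.2], [1.6, -2.1], [2.8, -2.6], [4.1, -2.7], [5.4, -2.3], [6.4, -1.5], [7.1, -0.4], [7.4, 0.9]] end [ 3.79 -0.2 ]
[[-0.2, 1.3], [-0.8, 2.5], [-1.7, 3.4], [-2.9, 3.9], [-4.3, 4.0], [-5.5, 3.6], [-6.6, 2.8], [-7.3, 1.7]] end [-3.5   1.48]
[[-0.3, -1.3], [0.1, -2.5], [0.8, -3.5], [1.8, -4.1], [2.9, -4.3], [3.8, -4.1], [4.7, -3.8], [5.4, -3.3]] end [ 1.9  -1.77]
[[0.5, 0.8], [0.7, 1.6], [0.6, 2.5], [0.2, 3.3], [-0.5, 4.0], [-1.3, 4.3], [-2.2, 4.4], [-3.1, 4.1]] end [-1.18  2.32]
[[-0.7, -0.5], [-1.2, -1.3], [-1.4, -2.2], [-1.3, -3.1], [-1.1, -4.0], [-0.5, -4.9], [0.4, -5.6], [1.6, -5.9]] end [ 0.43 -3.53]
[[1.3, 0.1], [2.3, 0.9], [3.1, 2.0], [3.4, 3.3], [3.2, 4.6], [2.6, 5.8], [1.6, 6.7], [0.4, 7.2]] end [0.85 3.7 ]
[[-1.3, 0.1], [-2.6, -0.3], [-3.6, -1.1], [-4.4, -2.2], [-4.6, -3.5], [-4.5, -4.8], [-3.9, -6.0], [-2.9, -6.9]] end [-2.07 -3.19]
```

>>> carry_out(steps=[[[0, 0, 0], [0.6, -1.2, 0], 230], [[0, 0, 0], [1.6, -2.1, 0], 230], [[0, 0, 0], [2.8, -2.6, 0], 230], [[0, 0, 0], [4.1, -2.7, 0], 230], [[0, 0, 0], [5.4, -2.3, 0], 230], [[0, 0, 0], [6.4, -1.5, 0], 230], [[0, 0, 0], [7.1, -0.4, 0], 230], [[0, 0, 0], [7.4, 0.9, 0], 230]])

```text
clock: 31.9
tcp_pos: [0.5408, 0.0477, 0.2544]
orientation: [-0.001, 0.707, 0.707, -0.001]
wrist_force: [-0.7, 0.5, -1.0]
finger_gap: 0.0164
grip_force: 68.5
```

>>> carry_out(steps=[[[0, 0, 0], [-0.2, 1.3, 0], 230], [[0, 0, 0], [-0.8, 2.5, 0], 230], [[0, 0, 0], [-1.7, 3.4, 0], 230], [[0, 0, 0], [-2.9, 3.9, 0], 230], [[0, 0, 0], [-4.3, 4.0, 0], 230], [[0, 0, 0], [-5.5, 3.6, 0], 230], [[0, 0, 0], [-6.6, 2.8, 0], 230], [[0, 0, 0], [-7.3, 1.7, 0], 230]])

```text
clock: 32.9
tcp_pos: [0.5573, -0.027, 0.2555]
orientation: [0.0, 0.707, 0.707, 0.0]
wrist_force: [0.6, 3.0, 0.3]
finger_gap: 0.0162
grip_force: 69.7
```

>>> carry_out(steps=[[[0, 0, 0], [-0.3, -1.3, 0], 230], [[0, 0, 0], [0.1, -2.5, 0], 230], [[0, 0, 0], [0.8, -3.5, 0], 230], [[0, 0, 0], [1.8, -4.1, 0], 230], [[0, 0, 0], [2.9, -4.3, 0], 230], [[0, 0, 0], [3.8, -4.1, 0], 230], [[0, 0, 0], [4.7, -3.8, 0], 230], [[0, 0, 0], [5.4, -3.3, 0], 230]])

```text
clock: 33.9
tcp_pos: [0.5255, 0.0281, 0.2555]
orientation: [0.001, 0.707, 0.707, -0.0]
wrist_force: [-0.0, -3.5, 2.0]
finger_gap: 0.0165
grip_force: 69.0
```

>>> carry_out(steps=[[[0, 0, 0], [0.5, 0.8, 0], 230], [[0, 0, 0], [0.7, 1.6, 0], 230], [[0, 0, 0], [0.6, 2.5, 0], 230], [[0, 0, 0], [0.2, 3.3, 0], 230], [[0, 0, 0], [-0.5, 4.0, 0], 230], [[0, 0, 0], [-1.3, 4.3, 0], 230], [[0, 0, 0], [-2.2, 4.4, 0], 230], [[0, 0, 0], [-3.1, 4.1, 0], 230]])

```text
clock: 34.9
tcp_pos: [0.5664, -0.0039, 0.2554]
orientation: [0.0, 0.707, 0.707, 0.0]
wrist_force: [-0.5, -0.8, 0.2]
finger_gap: 0.0163
grip_force: 68.7
```

>>> carry_out(steps=[[[0, 0, 0], [-0.7, -0.5, 0], 230], [[0, 0, 0], [-1.2, -1.3, 0], 230], [[0, 0, 0], [-1.4, -2.2, 0], 230], [[0, 0, 0], [-1.3, -3.1, 0], 230], [[0, 0, 0], [-1.1, -4.0, 0], 230], [[0, 0, 0], [-0.5, -4.9, 0], 230], [[0, 0, 0], [0.4, -5.6, 0], 230], [[0, 0, 0], [1.6, -5.9, 0], 230]])

```text
clock: 35.9
tcp_pos: [0.5096, 0.0126, 0.2567]
orientation: [0.003, 0.707, 0.707, 0.002]
wrist_force: [6.8, -3.9, 0.7]
finger_gap: 0.0164
grip_force: 72.2
```

>>> carry_out(steps=[[[0, 0, 0], [1.3, 0.1, 0], 230], [[0, 0, 0], [2.3, 0.9, 0], 230], [[0, 0, 0], [3.1, 2.0, 0], 230], [[0, 0, 0], [3.4, 3.3, 0], 230], [[0, 0, 0], [3.2, 4.6, 0], 230], [[0, 0, 0], [2.6, 5.8, 0], 230], [[0, 0, 0], [1.6, 6.7, 0], 230], [[0, 0, 0], [0.4, 7.2, 0], 230]])

```text
clock: 36.9
tcp_pos: [0.5766, 0.0171, 0.2543]
orientation: [-0.004, 0.707, 0.707, -0.001]
wrist_force: [-10.4, 4.4, 2.5]
finger_gap: 0.0163
grip_force: 72.1
```

>>> carry_out(steps=[[[0, 0, 0], [-1.3, 0.1, 0], 230], [[0, 0, 0], [-2.6, -0.3, 0], 230], [[0, 0, 0], [-3.6, -1.1, 0], 230], [[0, 0, 0], [-4.4, -2.2, 0], 230], [[0, 0, 0], [-4.6, -3.5, 0], 230], [[0, 0, 0], [-4.5, -4.8, 0], 230], [[0, 0, 0], [-3.9, -6.0, 0], 230], [[0, 0, 0], [-2.9, -6.9, 0], 230]])

```text
clock: 37.9
tcp_pos: [0.5094, -0.0125, 0.2557]
orientation: [0.001, 0.707, 0.707, -0.001]
wrist_force: [0.8, -0.5, 0.6]
finger_gap: 0.0164
grip_force: 69.3
```

Run:
```python
from h import *
im,d=shot('side','s1')
s=env.get_state(); print(s['tcp_pos'],s['clock'],s['finger_gap'])
cv2.imwrite('pics/s1c.png',cv2.resize(im[140:310,250:420,::-1],None,fx=3.4,fy=3.4,interpolation=2))
```

```text
[ 0.5076953  -0.01125422  0.25559071] 37.95 0.016488875078468933
```

View pics/s1c.png

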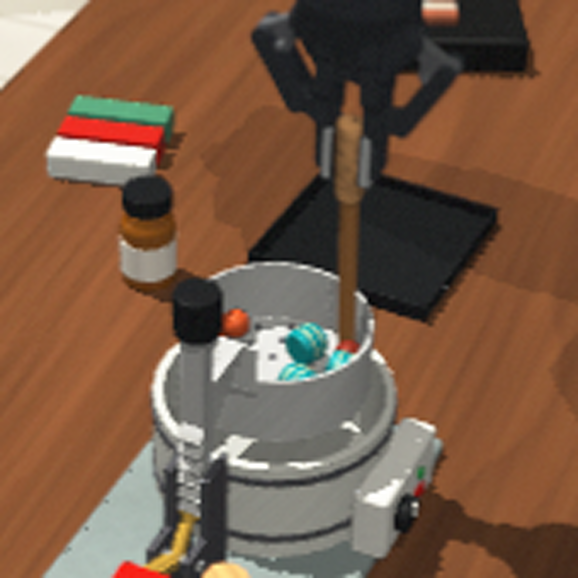

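Picture: rod tip still in the pan on its -x side, beads in the pan, none seen outside. Lift the rod and look at its tip.

>>> carry_out(steps=[[[0, 0, 0], [0, 0.3, -1], 230], [[0, 0, 0], [0, 0.3, -3], 230], [[0, 0, 0], [0, 0.3, -6], 230], [[0, 0, 0], [0, 0, -10.6], 230], [[0, 0, 0], [4, -1.5, -10.6], 230], [[0, 0, 0], [9.5, -3, -10.6], 230], [[0, 0, 0], [15, -3, -10.6], 230], [[0, 0, 0], [20.5, -3, -10.6], 230]])

```text
clock: 38.95
tcp_pos: [0.4803, 0.194, 0.3618]
orientation: [0.001, 0.708, 0.707, -0.0]
wrist_force: [1.2, -1.2, -0.2]
finger_gap: 0.0168
grip_force: 69.2
```

>>> carry_out(steps=[[[0, 0, 0], [5, 0.5, 0], 230], [[0, 0, 0], [9, 2.5, 0], 230], [[0, 0, 0], [12, 4, 0], 230], [[0, 0, 0], [14, 5, 0], 230], [[0, 0, 0], [14.5, 5.4, 0], 230], [[0, 0, 0], [14.5, 5.4, 0], 230], [[0, 0, 0], [14.5, 5.4, 0], 230], [[0, 0, 0], [14.5, 5.4, 0], 230]])

```text
clock: 39.95
tcp_pos: [0.5342, 0.3369, 0.3619]
orientation: [0.0, 0.708, 0.707, 0.0]
wrist_force: [-0.2, 0.3, -0.1]
finger_gap: 0.0163
grip_force: 69.2
```

```bash
cat > tip.py <<'E'
from h import *
import sys
s=env.get_state(); t=np.array(s['tcp_pos']); print(t,s['orientation'],s['clock'],s['finger_gap'])
zlo=float(sys.argv[2]); o={}
for cam in('side','top'):
    im,d=shot(cam,sys.argv[1]+cam); c=env.get_calibration(cam)
    u,v=np.meshgrid(np.arange(640),np.arange(480)); S=atdepth(c,np.c_[u.ravel(),v.ravel()],d.ravel()).reshape(480,640,3)
    m=(np.hypot(S[...,0]-t[0],S[...,1]-t[1])<.03)&(S[...,2]<t[2]-.015)&(S[...,2]>zlo)
    if m.sum()<20: print(cam,'hidden'); continue
    print(cam,m.sum(),'lowest',S[m][:,2].min().round(4))
    w=(np.array(c['origin'])-t)[:2]; w/=np.hypot(*w)
    for z in np.linspace(S[m][:,2].min()+.008,t[2]-.02,6):
        k=m&(abs(S[...,2]-z)<.008)
        if k.sum():
            q=onplane(c,[[u[k].mean(),v[k].mean()]],S[k][:,2].mean())[0]; r=.006 if z<t[2]-.01 else .009
            q[:2]-=w*r; print(cam,q.round(4))
E
python3 tip.py r2 .15
python3 - <<'E'
from h import *
c=env.get_calibration('side');ct=env.get_calibration('top')
# hole mouth: dark spot on block top
im=cv2.imread('pics/r2side.png'); it=cv2.imread('pics/r2top.png')
p=proj(c,[[.533,.338,.06]])[0]; q=proj(ct,[[.533,.338,.06]])[0]; print(p,q)
f=lambda i,p:cv2.resize(i[int(p[1])-35:int(p[1])+35,int(p[0])-35:int(p[0])+35],None,fx=5.6,fy=5.6,interpolation=2)
cv2.imwrite('pics/hole.png',np.hstack([f(im,p),f(it,q)]))
E
```

```text
[0.53422141 0.33693192 0.36189208] [2.22986617e-04 7.07614348e-01 7.06598786e-01 1.97840650e-04] 39.95 0.016275695830894433
side 356 lowest 0.2198
side [0.5367 0.3224 0.2281]
side [0.5367 0.3245 0.2509]
side [0.5364 0.3274 0.2736]
side [0.5367 0.3292 0.2966]
side [0.5366 0.3315 0.3189]
side [0.5365 0.3339 0.3394]
top 274 lowest 0.2197
top [0.5346 0.3235 0.2274]
top [0.5342 0.326  0.2503]
top [0.5339 0.327  0.2733]
top [0.5345 0.3293 0.2963]
top [0.5341 0.3318 0.3192]
top [0.5346 0.3335 0.3384]
[273.83198731 368.65497792] [166.78099188 271.92910211]
```

View pics/hole.png

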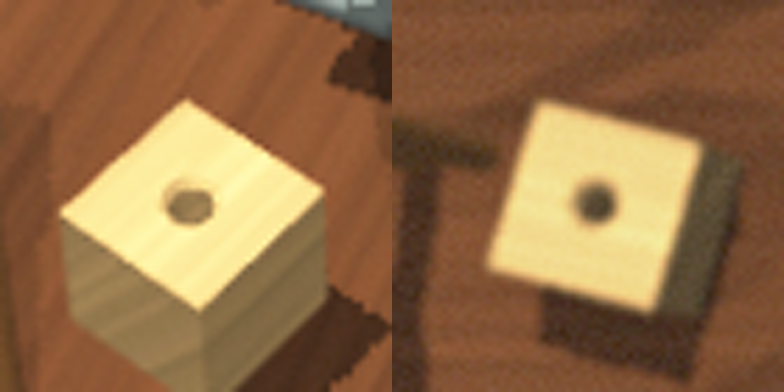

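Picture: empty hole near the block's top centre, side pixel ≈(271.6,369.6), top ≈(167.4,272.3). The rod leans about 5.6° in the hand, its tip towards -y; I'll turn the tool to put it upright.

>>> carry_out(steps=[[[0, 2, 0], [0, 0, 0], 230], [[0, 4, 0], [0, 0, 0], 230], [[0, 5.6, 0], [0, 0, 0], 230], [[0, 5.6, 0], [0, 0, 0], 230], [[0, 5.6, 0], [0, 0, 0], 230], [[0, 5.6, 0], [0, 0, 0], 230], [[0, 5.6, 0], [0, 0, 0], 230], [[0, 5.6, 0], [0, 0, 0], 230]])

```text
clock: 41.05
tcp_pos: [0.5344, 0.338, 0.3611]
orientation: [-0.035, 0.706, 0.706, 0.034]
wrist_force: [0.1, -0.3, 0.4]
finger_gap: 0.0166
grip_force: 69.1
```

```bash
python3 tip.py r3 .15
python3 - <<'E'
from h import *
c=env.get_calibration('side');ct=env.get_calibration('top')
S=np.array([[187,98],[324,190],[201,312],[60,212],[188,203]])/5.6+[238,333]-.4
T=np.array([[148,100],[311,143],[263,313],[95,270],[204,203]])/5.6+[131,236]-.4
for n,cc,a in(('side',c,S),('top',ct,T)):
    w=onplane(cc,a,.06); print(n,'corners mean',w[:4].mean(0).round(4),'hole',w[4].round(4),'side len',np.linalg.norm(w[0]-w[1]).round(4),np.linalg.norm(w[1]-w[2]).round(4))
E
```

```text
[0.53437051 0.33795549 0.36110639] [-0.03452799  0.7063607   0.70617076  0.0344273 ] 41.05 0.016595341814257328
side 392 lowest 0.2156
side [0.5373 0.3369 0.225 ]
side [0.5365 0.3366 0.2469]
side [0.537  0.3372 0.2712]
side [0.5368 0.3367 0.2931]
side [0.5369 0.3369 0.3177]
side [0.537  0.3373 0.3392]
top 230 lowest 0.2186
top [0.5345 0.338  0.2259]
top [0.5342 0.3367 0.25  ]
top [0.5342 0.3366 0.2726]
top [0.5344 0.3368 0.296 ]
top [0.5338 0.337  0.3189]
top [0.5334 0.3366 0.3377]
side corners mean [0.5362 0.3392 0.06  ] hole [0.5375 0.3405 0.06  ] side len 0.0639 0.0647
top corners mean [0.532  0.3374 0.06  ] hole [0.5332 0.3375 0.06  ] side len 0.065 0.0658
```

>>> carry_out(steps=[[[0, 0, 0], [-0.1, -0.1, 2.5], 230], [[0, 0, 0], [-0.4, -0.1, 5.5], 230], [[0, 0, 0], [-0.7, -0.1, 8.5], 230], [[0, 0, 0], [-1.0, -0.1, 11.5], 230], [[0, 0, 0], [-1.2, -0.1, 13.5], 230], [[0, 0, 0], [-1.3, -0.1, 14.4], 230], [[0, 0, 0], [-1.3, -0.1, 14.4], 230], [[0, 0, 0], [-1.3, -0.1, 14.4], 230]])

```text
clock: 42.15
tcp_pos: [0.534, 0.3391, 0.2178]
orientation: [-0.034, 0.706, 0.706, 0.035]
wrist_force: [-0.3, -0.1, 0.0]
finger_gap: 0.0164
grip_force: 69.1
```

```bash
python3 tip.py r4 .063
python3 - <<'E'
import cv2,numpy as np
im=cv2.imread('pics/r4side.png')[333:403,238:308]; it=cv2.imread('pics/r4top.png')[236:306,131:201]
f=lambda i:cv2.resize(i,None,fx=5.6,fy=5.6,interpolation=2)
cv2.imwrite('pics/hole2.png',np.hstack([f(im),f(it)]))
E
```

```text
[0.53396969 0.33912361 0.21781035] [-0.03415587  0.70640275  0.70610102  0.0353536 ] 42.15 0.016366653995662964
side 374 lowest 0.063
side [0.533  0.3339 0.0648]
side [0.537  0.3376 0.0969]
side [0.5375 0.3381 0.1213]
side [0.537  0.3383 0.1477]
side [0.5369 0.3391 0.1728]
side [0.5364 0.3386 0.1955]
top 172 lowest 0.063
top [0.5336 0.3428 0.0651]
top [0.5341 0.3393 0.0954]
top [0.5342 0.3391 0.12  ]
top [0.5337 0.3392 0.147 ]
top [0.5337 0.3394 0.1731]
top [0.5325 0.3394 0.1931]
```

View pics/hole2.png

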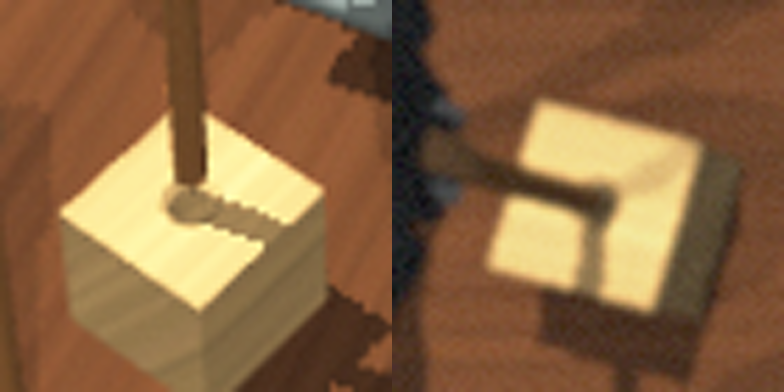

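Picture: the rod tip is upright right over the hole in both views. Insert.

>>> carry_out(steps=[[[0, 0, 0], [0, 0, 0.5], 230], [[0, 0, 0], [-0.1, 0, 1.0], 230], [[0, 0, 0], [-0.1, 0, 1.5], 230], [[0, 0, 0], [-0.2, 0, 2.0], 230], [[0, 0, 0], [-0.2, 0, 2.5], 230], [[0, 0, 0], [-0.3, 0, 3.0], 230], [[0, 0, 0], [-0.3, 0, 3.5], 230], [[0, 0, 0], [-0.3, 0, 3.5], 230]])

```text
clock: 43.25
tcp_pos: [0.5331, 0.3392, 0.181]
orientation: [-0.035, 0.706, 0.706, 0.034]
wrist_force: [-0.2, -0.9, 0.6]
finger_gap: 0.0161
grip_force: 69.1
```

>>> carry_out(steps=[[[0, 0, 0], [0, 0, 0.5], 230], [[0, 0, 0], [-0.1, 0, 1.0], 230], [[0, 0, 0], [-0.1, 0, 1.5], 230], [[0, 0, 0], [-0.2, 0, 2.0], 230], [[0, 0, 0], [-0.2, 0, 2.5], 230], [[0, 0, 0], [-0.2, 0, 2.6], 230], [[0, 0, 0], [-0.2, 0, 2.6], 230], [[0, 0, 0], [-0.2, 0, 2.6], 230]])

```text
clock: 44.25
tcp_pos: [0.5335, 0.3399, 0.1557]
orientation: [-0.034, 0.706, 0.706, 0.035]
wrist_force: [0.7, 0.7, -0.9]
finger_gap: 0.0165
grip_force: 69.1
```

>>> carry_out(steps=[[[0, 0, 0], [0, 0, 0], 135], [[0, 0, 0], [0, 0, 0], 135], [[0, 0, 0], [0, 0, 0], 135], [[0, 0, 0], [0.3, 0, -3], 135], [[0, 0, 0], [0.7, 0, -7], 135], [[0, 0, 0], [1.2, 0, -12], 135], [[0, -3, 0], [1.5, 0, -15], 135], [[0, -5.6, 0], [1.5, 0, -15], 135]])

```text
clock: 45.25
tcp_pos: [0.5346, 0.3406, 0.3101]
orientation: [0.002, 0.707, 0.707, 0.003]
wrist_force: [0.2, 0.2, -1.5]
finger_gap: 0.0404
grip_force: 0.0
```

>>> carry_out(steps=[[[0, 0, 0], [-1, 0, 0], 255], [[0, 0, 0], [-4, 0.6, 0], 255], [[0, 0, 0], [-8, 1.2, 0], 255], [[0, 0, 0], [-12, 1.9, 0], 255], [[0, 0, 0], [-12.7, 1.9, 0], 255], [[0, 0, 0], [-12.7, 1.9, 0], 255], [[0, 0, 0], [-12.7, 1.9, 0], 255], [[0, 0, 0], [-12.7, 1.9, 0], 255]])

```text
clock: 46.25
tcp_pos: [0.5521, 0.2141, 0.3061]
orientation: [-0.0, 0.707, 0.707, -0.0]
wrist_force: [0.3, -0.5, 0.1]
finger_gap: 0.0003
grip_force: 0.0
```

Run:
```python
from h import *
s=env.get_state(); print(s['tcp_pos'],s['orientation'],s['clock'],s['finger_gap'])
im,d=shot('side','e1'); it,dt=shot('top','e1t')
ct=env.get_calibration('top')
cv2.imwrite('pics/e1c.png',cv2.resize(im[150:430,190:440,::-1],None,fx=2.1,fy=2.1,interpolation=2))
u,v=np.meshgrid(np.arange(640),np.arange(480)); P=atdepth(ct,np.c_[u.ravel(),v.ravel()],dt.ravel()).reshape(480,640,3)
m=(np.hypot(P[...,0]-.534,P[...,1]-.339)<.025)&(P[...,2]>.17)&(P[...,2]<.23); print('rod top',m.sum(),P[m][:,2].max() if m.any() else 0,np.median(P[m],0))
```

```text
[0.55207963 0.21407739 0.30607651] [-8.94234308e-05  7.06783431e-01  7.07429978e-01 -2.71462841e-06] 46.25 0.00031941320776632183
rod top 122 0.19915189090330643 [0.53130811 0.33459737 0.19439376]
```

View pics/e1c.png

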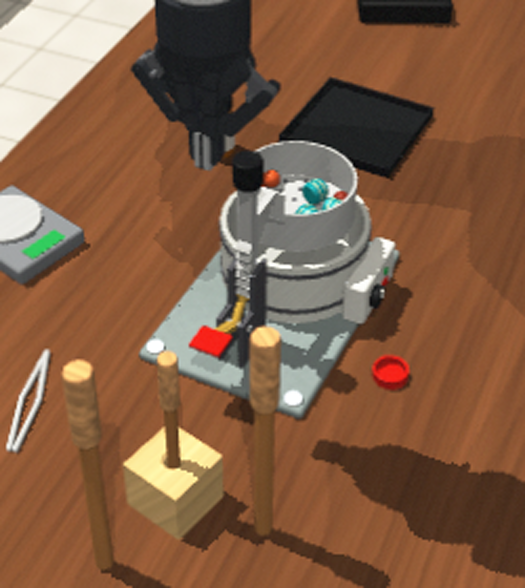

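Picture: rod stands in the block, beads in the pan, closed fingers near above the red tab. Now press the tab at (.5545,.207,.085).

>>> carry_out(steps=[[[0, 0, 0], [-0.3, 0.2, 5], 255], [[0, 0, 0], [-0.7, 0.2, 10], 255], [[0, 0, 0], [-0.7, 0.2, 15], 255], [[0, 0, 0], [-0.7, 0.2, 19], 255], [[0, 0, 0], [-0.7, 0.2, 20.5], 255], [[0, 0, 0], [-0.7, 0.2, 21], 255], [[0, 0, 0], [-0.7, 0.2, 21], 255], [[0, 0, 0], [-0.7, 0.2, 21], 255]])

```text
clock: 47.35
tcp_pos: [0.5556, 0.2064, 0.098]
orientation: [0.001, 0.707, 0.707, 0.001]
wrist_force: [0.6, -0.2, -0.2]
finger_gap: 0.0002
grip_force: 0.0
```

>>> carry_out(steps=[[[0, 0, 0], [0, 0, 0.8], 255], [[0, 0, 0], [0, 0, 1.4], 255], [[0, 0, 0], [0, 0, 2.0], 255], [[0, 0, 0], [0, 0, 2.5], 255], [[0, 0, 0], [0, 0, 2.9], 255], [[0, 0, 0], [0, 0, 3.1], 255], [[0, 0, 0], [0, 0, 3.1], 255], [[0, 0, 0], [0, 0, 3.1], 255]])

```text
clock: 48.35
tcp_pos: [0.5553, 0.207, 0.0661]
orientation: [0.0, 0.707, 0.707, 0.001]
wrist_force: [1.3, 4.2, 6.0]
finger_gap: -0.0002
grip_force: 2.8
```

>>> carry_out(steps=[[[0, 0, 0], [0, 0, 0], 255], [[0, 0, 0], [0, 0, 0], 255], [[0, 0, 0], [0, 0, 0], 255], [[0, 0, 0], [0, 0, 0], 255], [[0, 0, 0], [0, 0, 0], 255], [[0, 0, 0], [0, 0, 0], 255], [[0, 0, 0], [0, 0, 0], 255], [[0, 0, 0], [0, 0, 0], 255]])

```text
clock: 49.35
tcp_pos: [0.5553, 0.2069, 0.0661]
orientation: [0.0, 0.707, 0.707, 0.001]
wrist_force: [0.4, 5.0, 5.5]
finger_gap: -0.0003
grip_force: 2.8
```

>>> carry_out(steps=[[[0, 0, 0], [0, 0, 0], 255], [[0, 0, 0], [0, 0, 0], 255], [[0, 0, 0], [0, 0, 0], 255], [[0, 0, 0], [0, 0, 0], 255], [[0, 0, 0], [0, 0, 0], 255], [[0, 0, 0], [0, 0, 0], 255], [[0, 0, 0], [0, 0, 0], 255], [[0, 0, 0], [0, 0, 0], 255]])

```text
clock: 50.35
tcp_pos: [0.5553, 0.2069, 0.0661]
orientation: [0.0, 0.707, 0.707, 0.001]
wrist_force: [0.5, 4.3, 6.2]
finger_gap: -0.0003
grip_force: 2.8
```

Run:
```python
from h import *
s=env.get_state(); print(s['tcp_pos'],s['wrist_force'],s['clock'])
im,d=shot('side','f1'); c=env.get_calibration('side')
u,v=np.meshgrid(np.arange(640),np.arange(480)); P=atdepth(c,np.c_[u.ravel(),v.ravel()],d.ravel()).reshape(480,640,3)
m=(np.hypot(P[...,0]-.5495,P[...,1]-.1255)<.018)&(P[...,2]>.10); print('knob top',np.percentile(P[m][:,2],[50,95,99]))
```

```text
[0.55526481 0.20693496 0.06606023] [0.51365431 4.26545951 6.21475706] 50.35
knob top [0.15596241 0.18132928 0.18259178]
```

Knob top at 0.181, same as at the start: the pan is home. Release the tab and back away.

>>> carry_out(steps=[[[0, 0, 0], [0, 0, 0], 255], [[0, 0, 0], [0, 0, -1], 255], [[0, 0, 0], [0, 0, -2.5], 255], [[0, 0, 0], [0, 0, -7], 255], [[0, 0, 0], [0, 0, -13], 255], [[0, 0, 0], [0, 0, -19], 255], [[0, 0, 0], [0, 0, -25], 255], [[0, 0, 0], [0, 0, -25], 255]])

```text
clock: 51.4
tcp_pos: [0.5557, 0.2063, 0.3216]
orientation: [0.003, 0.707, 0.707, 0.004]
wrist_force: [0.3, 0.2, -0.9]
finger_gap: -0.0
grip_force: 0.0
```

>>> carry_out(steps=[[[0, 0, 0], [-5, -1, 0], 255], [[0, 0, 0], [-10, -2, 0], 255], [[0, 0, 0], [-16, -3, 0], 255], [[0, 0, 0], [-22, -4, 0], 255], [[0, 0, 0], [-28, -4, 0], 255], [[0, 0, 0], [-34, -4, 0], 255], [[0, 0, 0], [-40, -4, 0], 255], [[0, 0, 0], [-45, -4, 0], 255]])

```text
clock: 52.4
tcp_pos: [0.5127, -0.2457, 0.3144]
orientation: [-0.001, 0.708, 0.706, -0.0]
wrist_force: [0.3, 0.2, 0.3]
finger_gap: 0.0001
grip_force: 0.0
```

Run:
```python
from h import *
it,dt=shot('top','g1'); im,d=shot('side','g1s'); ct=env.get_calibration('top')
P=lambda d,c:atdepth(c,np.c_[np.tile(np.arange(640),480),np.repeat(np.arange(480),640)],d.ravel()).reshape(480,640,3)
T=P(dt,ct); m=(np.hypot(T[...,0]-.5505,T[...,1]-.1265)<.016)&(T[...,2]>.1); print('knob',np.median(T[m],0),env.get_state()['clock'])
a=cv2.resize(it[210:320,270:375,::-1],None,fx=3.6,fy=3.6,interpolation=2); b=im[80:476,190:590,::-1]
cv2.imwrite('pics/g1c.png',np.hstack([a,b]))
```

```text
knob [0.54758646 0.12335753 0.17902264] 52.5
```

View pics/g1c.png

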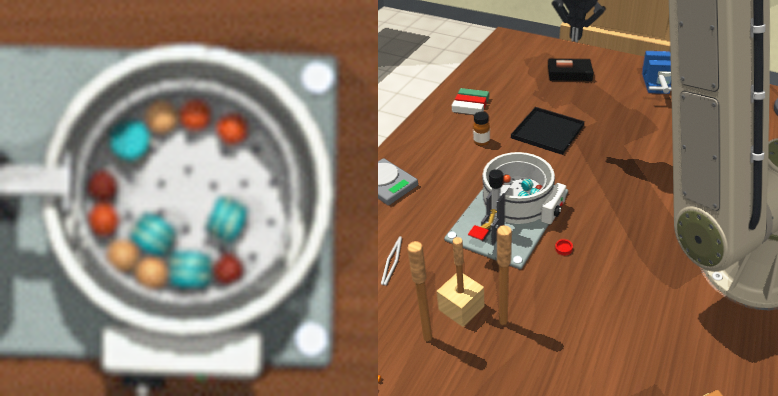

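Picture: pan down with 8 agates and 4 barrels in it, rod in its block, tray empty, cap, jar and tweezers in place. Handing in.

```bash
python3 -c "
from workcell import env
print(env.hand_in())"
```

```text
the job is handed in; nothing more can be done
None
```

The job is handed in: the pan went up to the top notch, all four barrels went in, and the beads were stirred about three turns. The rod is back in its block, and the pan is down and home with all 12 beads in it. No verdict came back.

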